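# Brush out the tumbling barrel and seat its bayonet collar

## Task

Take the long brush from its stand, run it inside the clear tumbling barrel down to the floor, up into the neck and down to the floor again, then stand it back upright in its stand and let it go. Then set the knurled collar on the barrel's neck, turn it until its hidden keyways drop over the pins, and push it fully home against the sprung red seal; finish while still holding the collar pushed home, because the spring lifts it if you let go. Leave the jar, the medallion and the wooden clamp where they are.

Things in the scene. Friction and masses are not known exactly. Their poses are not given: they have to be found in the camera images.
- barrel_rim (a point): Centre of the top of the barrel's aluminium neck, 112 mm above the table; z up. The neck is 38 mm across outside, about 32 mm inside, slightly chamfered at the top, and rises from the shoulder 72 mm above the table.
- barrel: The tumbling barrel, fixed upright on the bench; origin on the table, on its axis. Clear plastic, 72 mm across up to its shoulder 72 mm above the table, on a dark steel foot 96 mm across and 12 mm high.
- neck_pins (a point): Point on the neck's axis at the height of the four brass pins, 10 mm below the rim. The pins, 5 mm thick, stick out of the neck to a radius of 24 mm along this point's +x, -x, +y and -y axes.
- barrel_floor (a point): Centre of the barrel's inner floor, 17 mm above the table and 95 mm below the rim. The barrel inside is at least 30 mm wide all the way.
- seal (a joint): Travel (m) of the sprung red seal ring round the neck below the pins: 54 mm outside, 42 mm inside, its top 17 mm below the rim when free. 0 = up (free), grows as it is pressed down, about 0.005 when the collar is fully home. The spring pushes back with 4 N at the start and 10 N when home.
- collar_mid (a point): Centre (half-way up) of the knurled steel collar, closed and blue on top: 57 mm across, 28 mm high, 130 to 210 g, axis z up. Open underside, 22 mm deep, with a 41 mm bore for the neck. Four hidden keyways 9 mm wide, 90 degrees apart, in the bore; their direction is not marked and not known beforehand.
- collar: The collar; origin at the centre of its underside, 14 mm below collar_mid; its x axis says nothing of the keyways. On the neck it rests on the pins, underside 7.5 mm below the rim, unless aligned. Turned up to a quarter turn under light push, it drops 9.5 mm to the seal; 5 mm more brings it home (closed end on the rim, collar_mid 8 mm below the rim).
- pad_top (a point): Centre of the top of the fixed round cork pad on which the collar lies, open side down; 48 mm across, 22 mm high.
- brush_grip (a point): Point on the axis of the brush's round wooden handle, 135 mm above its lower end: the place to grasp. The brush, 170 mm long, 60 g, stands head down in its stand; handle 14 mm across from 82 to 170 mm above the lower end, then a thin stem, and a yellow and white head 20 mm across, 35 mm long. z runs up the brush.
- brush_tip (a point): Centre of the brush's flat lower end (end of its head).
- brush: The brush itself; origin at its lower end.
- stand_hole (a point): Centre of the mouth of the hole in the brush's stand, a fixed dark wooden block 70 x 70 mm, 50 mm high; hole 27 mm across and 45 mm deep. Stand and cork pad may be on either side of the barrel.
- jar_mid (a point): Centre of an amber jar with a black cap, 48 mm across, 60 mm high, standing loose; leave it alone.
- medallion_mid (a point): Centre of a loose silver medallion, 48 mm across, 5 mm thick, lying flat; leave it alone.
- clamp_mid (a point): Centre of a loose wooden ring clamp, 100 x 32 x 30 mm, lying along its x axis; leave it alone.
Things that resemble listed ones, but are neither listed nor needed, are in the scene too. Of the things like the collar, leave any that is orange; of the rest the smaller one is meant.

How it is judged:
On the way, in this order (a step that is already met when the one before it is completed fails the run):
1. brush end down within 22 mm of the barrel's floor (horizontal distance between brush_tip and barrel_rim below 0.03 m and z of brush_tip in the frame of barrel_floor below 0.022 m), for 0.05 s.
2. brush drawn up, its end more than 43 mm above the floor, still inside the barrel (horizontal distance between brush_tip and barrel_rim below 0.03 m and z of brush_tip in the frame of barrel_floor above 0.043 m and z of brush_tip in the frame of barrel_rim below 0 m), for 0.02 s.
3. brush down within 22 mm of the floor again (all of step 1), for 0.05 s.
4. brush stood back in its stand and released (horizontal distance between brush_tip and stand_hole below 0.012 m and z of brush_tip in the frame of stand_hole below -0.035 m and angle between brush_grip's own z axis and vertical below 0.2 rad and contact force between the fingers and brush below 0.1 N), for 0.2 s.
5. collar keyed over the pins, pushed home against the seal and held (value of joint seal above 0.0038 m and horizontal distance between collar_mid and barrel_rim below 0.003 m and z of collar_mid in the frame of barrel_rim below -0.0065 m and angle between collar_mid's own z axis and vertical below 0.08 rad and contact force between the fingers and collar above 2 N and contact force between collar and barrel above 3 N), for 0.3 s.
At the end, for the whole second after the job is handed in: Collar over the pins, within 3 mm of the neck axis, level to 0.08 rad, at most 1.5 mm short of its stop, seal pressed 3.8 mm or more, 3 N or more on the barrel, fingers bearing on it with 2 N or more; brush upright (0.2 rad) in its hole, within 12 mm of the axis and 35 mm or more deep, both at rest (all of step 5 and horizontal distance between brush_tip and stand_hole below 0.012 m and z of brush_tip in the frame of stand_hole below -0.035 m and angle between brush_grip's own z axis and vertical below 0.2 rad and linear speed of each of brush, collar below 0.03 m/s); the arm keeps its last pose, push and grip.
It fails at once if the jar is moved by more than 30 mm (distance of jar_mid from where it was at the start of the episode above 0.03 m).
It fails at once if the medallion is moved by more than 30 mm (distance of medallion_mid from where it was at the start of the episode above 0.03 m).
It fails at once if the clamp is moved by more than 30 mm (distance of clamp_mid from where it was at the start of the episode above 0.03 m).
It also fails if it takes over 67 s, if anything falls off the work surface, if the arm or the gripper's body presses on something with over 40 N, if the wrist force passes 120 N, or if a joint passes its speed limit or range.

## Robot

A 7-joint arm with a two-finger parallel gripper is mounted at the origin on the work surface. World frame = base frame: x ahead of the robot, y to its left, z up, the work surface at z = 0. Lengths are in m, angles in rad, forces in N, time in s.
With the tool pointing down it reaches from about 0.4 to 0.925 m from the base axis. Payload 4.1 kg.
Tool frame: the origin (TCP) lies at the very end of the fingers, on their centre line; the grasp point (between the pads) lies 19 mm behind it (r.grip_depth is the distance from the TCP to the grasp point, in m); y points along the fingers, z is the direction in which the jaws open and shut, and the axes are right-handed (so a half turn about y gives the same grasp; the last joint's range is limited). The gripper opens to 85 mm and grips with 20 to 120 N. Pads are 22 mm wide; open, the fingers measure 114 mm over their backs; the gripper's body (76 mm by 85 mm) begins 54 mm behind the grasp point. The pads swing forward as they close: fully open they stand 13 mm farther back than shut.
Start: joints at [1.04, 0.398, 0.045, 1.537, -0.019, 1.207, -0.051], TCP at [0.272, -0.59, 0.231] pointing down, gripper open.
Joint ranges: [-2.82, 2.82], [-0.49, 2.23], [-1.37, 1.46], [0, 2.46], [-1.36, 4.5], [0.23, 2], [-2.94, 2.94]. Speed limits (rad/s): [2.57, 2.57, 3.14, 3.14, 3.14, 3.14, 3.14].

## Interface

Orientations are given as a unit quaternion [x, y, z, w].
In Python, from bench import r gives the robot as it stands.
- The arm moves only by the tool servo_tool, never from a script. Its arguments are lists of equal length, an entry for each row: "hand": the opening in per cent of the stroke, from 0 (shut) to 100 (fully open); "travel": the shift along the tool's x, y, z in units of 25 mm (1.0 is 25 mm), a list of three; "rotation": the turn, a rotation vector about the tool's x, y, z in units of 6 degrees (1.0 is 6 degrees), a list of three. In form: {"hand": [hand, ...], "travel": [[tx, ty, tz], ...], "rotation": [[ax, ay, az], ...]}. A call has 1 to 20 rows; each row shifts and turns the pose as measured when the row begins, along the tool's axes as they then stand; what a row does not reach is not made up. A row lasts 1/8 s, in which the tool goes at most 62.5 mm and 10.7 degrees, less where a joint would pass 70% of its speed; a pose out of reach is approached as far as the arm can. A call is refused whole if a number of a shift passes 1 or a number of a turn 1, either way. A call with a gripper value outside its range is refused whole. The fingers move at their own pace and stop on an object; "squeeze" is the grip in N (left out, the last holds). Time passes only in rows, so rows that do not move let the fingers close. It gives the time, the measured TCP pose, the force and the opening at its end, in the units of the state.
- r.sense(): the state, without advancing time (a new reading comes with each control period).
- r.grab_frame(name): name is "side" or "top" or "wrist"; returns the picture (400x640x3 uint8, red, green, blue); there is no depth.
- r.camera_params(name): a dict with "intrinsics" (3x3 intrinsics, pixels), "world_from_camera" (4x4, takes a point from camera to world coordinates); the wrist camera has in their place "tool_from_camera" (4x4, takes a point from camera to tool coordinates, whose origin is the TCP and whose axes are the tool frame's). Camera axes: x right, y down, z forward; pixel columns grow to the right and rows downward; lengths in m; the calibration is good to about 2 mm. The wrist camera is an equidistant fisheye: a pixel r from the principal point sees the ray r / f radians off the axis. A picture is of the moment at which its call begins: read the wrist's pose just before it. camera_params takes no time and is no camera call.
- r.close_job(): hands the job in, once; it reports no verdict.
The state is a dict: "clock": time; "joints": joint angles; "dq": joint speeds; "tau": joint torques, N m; "position": TCP position; "ee_rot": TCP orientation; "ft_force": force on the tool from outside, world axes, zero at the start; "ft_torque": the same for the moment, N m; "gripper_width": opening from 0.0 (shut) to 1.0 (fully open).
Only numpy, scipy, OpenCV 4.12 (cv2) and the standard library are available. Lean on these libraries where they do the work, as an engineer would, in place of code of your own. Each camera call takes 0.05 s, during which the arm holds its last target.

## Working session

There is one attempt and no reset: what is moved stays moved. The work goes in short steps, Python scripts to look and compute and a tool call to move; the robot and the scene stay as the last step left them, time stands still between calls to the robot, and variables do not carry over. Pictures are saved under pics/ and viewed, and the job is handed in when it is done.

Besides the shell and the picture viewer there is one more tool, called after "Request:" by a JSON object that holds its "op" and its "data". servo_tool: Moves the arm, as the interface text tells. Its arguments: {"type":"object","properties":{"hand":{"type":"array"},"travel":{"type":"array"},"rotation":{"type":"array"},"squeeze":{"type":"number"}},"required":["hand","travel","rotation"]}

```bash
ls; mkdir -p pics; python3 - <<'E'
from bench import r
import cv2,numpy as np
np.set_printoptions(precision=4,suppress=True)
s=r.sense()
for k,v in s.items(): print(k,v)
for n in ["side","top","wrist"]:
    im=r.grab_frame(n); cv2.imwrite(f"pics/a_{n}.png",im[:,:,::-1])
    p=r.camera_params(n); print(n,p)
print(r.grip_depth)
E
```

```text
pics
clock 0.0
joints [ 1.04    0.3992  0.045   1.5379 -0.0187  1.2069 -0.0507]
dq [ 0.0001  0.0008 -0.0007 -0.0003 -0.0002 -0.001  -0.0001]
tau [ -0.0004 -47.5122   1.3642 -25.4217   0.0116   0.0095  -0.    ]
position [ 0.2718 -0.5898  0.2303]
ee_rot [-0.1517  0.6913 -0.69    0.1513]
ft_force [ 0.6104  0.0418 -0.0681]
ft_torque [ 0.0024 -0.0301 -0.0795]
gripper_width 0.9985868091343222
side {'intrinsics': array([[491.0302,   0.    , 324.7682],
       [  0.    , 491.0302, 198.8542],
       [  0.    ,   0.    ,   1.    ]]), 'world_from_camera': array([[-0.8525, -0.335 ,  0.4014,  0.0824],
       [-0.5225,  0.5206, -0.6752,  0.8635],
       [ 0.0172, -0.7853, -0.6189,  0.9192],
       [ 0.    ,  0.    ,  0.    ,  1.    ]])}
top {'intrinsics': array([[490.3904,   0.    , 312.6859],
       [  0.    , 490.3904, 196.9335],
       [  0.    ,   0.    ,   1.    ]]), 'world_from_camera': array([[-0.0197, -0.9934,  0.1126,  0.5012],
       [-0.9994,  0.0163, -0.0306, -0.0014],
       [ 0.0285, -0.1131, -0.9932,  1.1552],
       [ 0.    ,  0.    ,  0.    ,  1.    ]])}
wrist {'intrinsics': array([[309.7069,   0.    , 318.167 ],
       [  0.    , 309.7069, 201.4788],
       [  0.    ,   0.    ,   1.    ]]), 'tool_from_camera': array([[ 0.0009,  0.9463,  0.3231, -0.0809],
       [ 0.0007, -0.3231,  0.9463, -0.1421],
       [ 1.    , -0.0006, -0.0009, -0.0001],
       [ 0.    ,  0.    ,  0.    ,  1.    ]])}
0.0187
```

View pics/a_side.png

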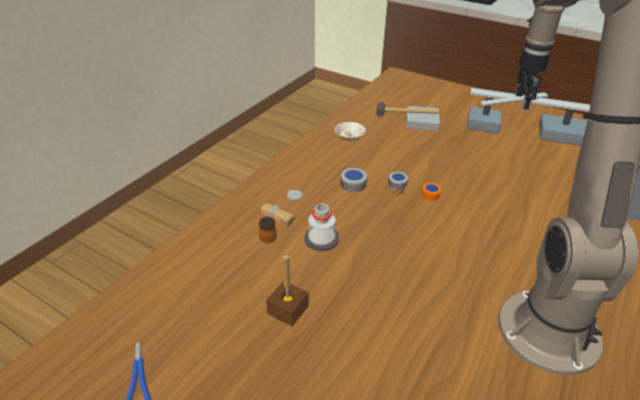

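View pics/a_top.png

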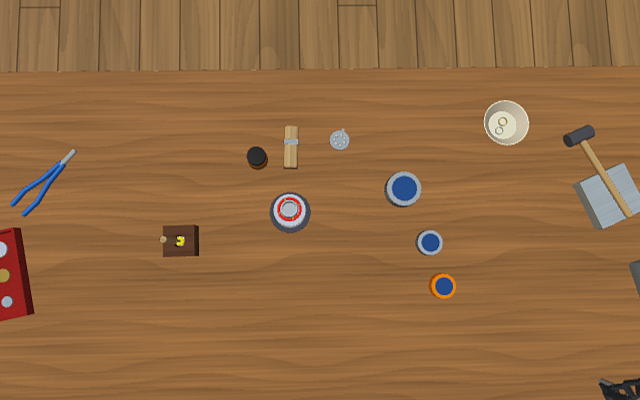

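View pics/a_wrist.png

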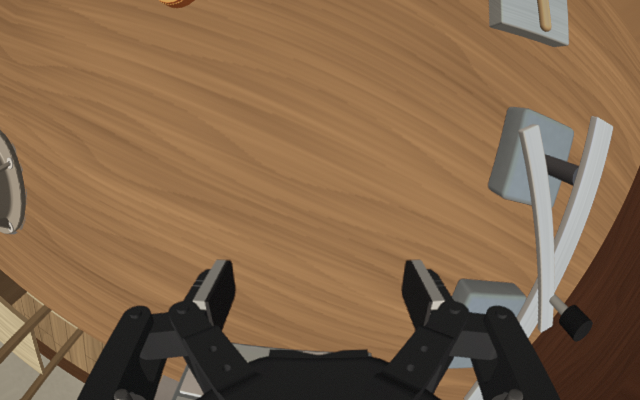

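Side view: collar (small, blue top) at (398,180), barrel neck (321,210), brush (287,258), stand (288,302). Top view: collar (430,243), barrel (290,210), stand (181,241), jar (257,157), clamp (291,147), medallion (340,139).

```bash
cat > h.py <<'E'
from bench import r
import cv2,numpy as np
from scipy.spatial.transform import Rotation as R
np.set_printoptions(precision=4,suppress=True)
P={n:r.camera_params(n) for n in ("side","top","wrist")}
def ray(n,u,v):
    K=P[n]["intrinsics"];T=P[n]["world_from_camera"]
    d=T[:3,:3]@np.array([(u-K[0,2])/K[0,0],(v-K[1,2])/K[1,1],1]);return T[:3,3],d/np.linalg.norm(d)
def plane(n,uv,z):
    o,d=ray(n,*uv);return o+d*(z-o[2])/d[2]
def proj(n,p):
    K=P[n]["intrinsics"];T=P[n]["world_from_camera"]
    c=T[:3,:3].T@(np.asarray(p)-T[:3,3]);return (K@(c/c[2]))[:2]
def wray(u,v,pos,q):
    K=P["wrist"]["intrinsics"];T=P["wrist"]["tool_from_camera"]
    a=np.array([u-K[0,2],v-K[1,2]]);rr=np.linalg.norm(a);th=rr/K[0,0]
    c=np.r_[np.sin(th)*a/max(rr,1e-9),np.cos(th)]
    Rt=R.from_quat(q).as_matrix()
    return np.asarray(pos)+Rt@T[:3,3], Rt@T[:3,:3]@c
def wplane(uv,z,pos,q):
    o,d=wray(*uv,pos,q);return o+d*(z-o[2])/d[2]
def blobs(mask,amin=8):
    n,l,s,c=cv2.connectedComponentsWithStats(mask.astype(np.uint8))
    return [(tuple(c[i].round(1)),s[i].tolist()) for i in range(1,n) if s[i,4]>=amin]
def hsv(im): return cv2.cvtColor(im,cv2.COLOR_RGB2HSV)
def tri(uv1,uv2):
    o1,d1=ray("side",*uv1);o2,d2=ray("top",*uv2)
    A=np.c_[d1,-d2];t=np.linalg.lstsq(A,o2-o1,rcond=None)[0]
    a=o1+d1*t[0];b=o2+d2*t[1];return (a+b)/2,np.linalg.norm(a-b)
E
python3 - <<'E'
from h import *
for n in("side","top"):
    im=cv2.imread(f"pics/a_{n}.png")[:,:,::-1].copy();H=hsv(im)
    h,s,v=H[...,0],H[...,1],H[...,2]
    print(n,"blue",blobs((h>105)&(h<125)&(s>130)))
    print("red",blobs(((h<5)|(h>174))&(s>150)&(v>120)))
    print("yellow",blobs((h>24)&(h<33)&(s>160)&(v>150)))
    print("orange",blobs((h>5)&(h<14)&(s>220)&(v>180)))
    z=4
    for nm,(x0,y0,x1,y1) in ({"barrel":(290,190,360,260),"stand":(255,245,325,325),"collar":(370,160,450,210)} if n=="side" else {"barrel":(255,175,325,245),"stand":(140,210,210,270),"collar":(400,215,470,305)}).items():
        cv2.imwrite(f"pics/c_{n}_{nm}.png",cv2.resize(im[y0:y1,x0:x1,::-1],None,fx=8,fy=8,interpolation=cv2.INTER_NEAREST))
print(R.from_quat(r.sense()["ee_rot"]).as_matrix())
E
cd pics; python3 -c "
import cv2,numpy as np
ims=[cv2.imread(f'c_{n}_{m}.png') for n in('side','top') for m in('barrel','stand','collar')]
ims=[cv2.resize(i,(266,266*i.shape[0]//i.shape[1])) for i in ims]
H=300
ims=[cv2.copyMakeBorder(i[:H],0,max(0,H-i.shape[0]),0,0,cv2.BORDER_CONSTANT) for i in ims]
cv2.imwrite('c_all.png',np.vstack([np.hstack(ims[:3]),np.hstack(ims[3:])]))"
```

```text
side blue [((np.float64(353.9), np.float64(174.9)), [346, 171, 16, 8, 72]), ((np.float64(398.1), np.float64(176.7)), [393, 174, 11, 6, 45]), ((np.float64(431.8), np.float64(187.8)), [427, 186, 11, 5, 42]), ((np.float64(137.9), np.float64(379.7)), [126, 358, 24, 42, 366])]
red [((np.float64(321.8), np.float64(216.6)), [312, 211, 20, 9, 48])]
yellow []
orange [((np.float64(428.0), np.float64(196.1)), [423, 193, 11, 6, 26])]
top blue [((np.float64(39.2), np.float64(186.8)), [10, 161, 55, 55, 615]), ((np.float64(404.0), np.float64(188.0)), [392, 176, 25, 24, 458]), ((np.float64(430.2), np.float64(242.2)), [422, 234, 17, 17, 235]), ((np.float64(443.7), np.float64(285.9)), [436, 278, 17, 17, 226])]
red [((np.float64(292.7), np.float64(199.5)), [287, 197, 12, 7, 31]), ((np.float64(288.2), np.float64(212.4)), [278, 199, 24, 22, 107]), ((np.float64(11.3), np.float64(279.5)), [0, 228, 27, 93, 1436])]
yellow [((np.float64(180.1), np.float64(240.6)), [177, 237, 7, 8, 36])]
orange []
[[-0.9082 -0.0007  0.4185]
 [-0.4185  0.0013 -0.9082]
 [ 0.0001 -1.     -0.0015]]
```

View pics/c_all.png

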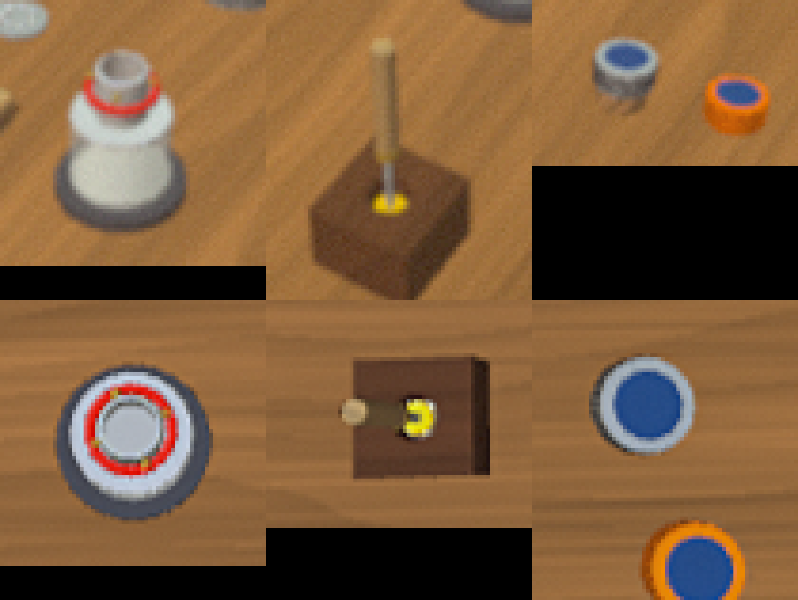

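```bash
python3 - <<'E'
from h import *
for nm,s,t,z in [("rim",(322.4,207.9),(289.5,209.2),.112),("collar",(398.1,176.7),(430.2,242.2),.05),("brushtop",(285.5,256.8),(163.2,239.5),.175),("hole",(288,298.5),(179,240.7),.05),("big",(353.9,174.9),(404,188),.05)]:
    print(nm,plane("side",s,z),plane("top",t,z),*tri(s,t))
for nm,t,z in [("jar",(257,157),.06),("clamp",(291,147),.03),("med",(340,139),.005),("orange",(443.7,285.9),.028)]: print(nm,plane("top",t,z))
# stand edges orientation / blue size
for a,b in [((430.2-8,242.2),(430.2+8,242.2))]: print(np.linalg.norm(plane("top",a,.05)-plane("top",b,.05)))
# pins in top (crop coords)
c=plane("top",(289.5,209.2),.112)
for u,v in [(113,393-300),(166,412-300),(144,464-300),(95,442-300)]:
    p=plane("top",(u/266*70+255,v/266*70+175),.102); d=p-plane("top",(131/266*70+255,131/266*70+175),.112); print(p,np.degrees(np.arctan2(d[1],d[0])),np.linalg.norm(d[:2]))
E
```

```text
rim [0.5913 0.0185 0.112 ] [0.594  0.0164 0.112 ] [0.5936 0.0161 0.1095] 0.0014559735560395039
collar [ 0.5151 -0.2988  0.05  ] [ 0.5192 -0.2992  0.05  ] [ 0.5176 -0.3005  0.048 ] 0.003461519824516182
brushtop [0.5313 0.2665 0.175 ] [0.5326 0.2655 0.175 ] [0.5323 0.2656 0.1738] 0.0006718825760409806
hole [0.5253 0.2721 0.05  ] [0.5333 0.2645 0.05  ] [0.532  0.266  0.0402] 0.0034988527520993067
big [ 0.6331 -0.2337  0.05  ] [ 0.6436 -0.2447  0.05  ] [ 0.6431 -0.2485  0.0376] 0.004752830676256162
jar [0.7184 0.0891 0.06  ]
clamp [0.7469 0.0122 0.03  ]
med [ 0.7703 -0.1051  0.005 ]
orange [ 0.4196 -0.3316  0.028 ]
0.0364402701052748
[0.6161 0.0266 0.102 ] 23.91492599192669 0.024842631759067334
[ 0.6048 -0.0033  0.102 ] -60.181801331413496 0.02285409615782472
[0.5754 0.0096 0.102 ] -158.9845576899658 0.019253681357202936
[0.5884 0.0371 0.102 ] 103.67081397756807 0.02121492637322474
```

Measurements agree across views: rim ≈ (0.593, 0.017), brush ≈ (0.532, 0.266) vertical, collar ≈ (0.518, −0.300), and heights match what is given. I'll move towards the brush with constant yaw.

Request:
{"op": "servo_tool", "data": {"hand": [50,50,50,50,50,50,50,50,50,50,50,50,50,50,50,50,50,50], "travel": [[-0.97,0,-0.63],[-0.97,0,-0.63],[-0.97,0,-0.63],[-0.97,0,-0.63],[-0.97,0,-0.63],[-0.97,0,-0.63],[-0.97,0,-0.63],[-0.97,0,-0.63],[-0.97,0,-0.63],[-0.97,0,-0.63],[-0.97,0,-0.63],[-0.97,0,-0.63],[-0.97,0,-0.63],[-0.97,0,-0.63],[-0.97,0,-0.63],[-0.97,0,-0.63],[-0.97,0,-0.63],[-0.97,0,-0.63]], "rotation": [[0,0,0],[0,0,0],[0,0,0],[0,0,0],[0,0,0],[0,0,0],[0,0,0],[0,0,0],[0,0,0],[0,0,0],[0,0,0],[0,0,0],[0,0,0],[0,0,0],[0,0,0],[0,0,0],[0,0,0],[0,0,0]], "squeeze": 40}}

```text
clock: 2.4
position: [0.5535, -0.1367, 0.2246]
ee_rot: [-0.152, 0.694, -0.688, 0.146]
ft_force: [1.0, -0.6, 0.7]
gripper_width: 0.5
```

Request:
{"op": "servo_tool", "data": {"hand": [50,50,50,50,50,50,50,50,50,50,50,50,50,50,50,50], "travel": [[-0.4,-0.02,-1],[-0.4,-0.02,-1],[-0.4,-0.02,-1],[-0.4,-0.02,-1],[-0.4,-0.02,-1],[-0.4,-0.02,-1],[-0.4,-0.02,-1],[-0.4,-0.02,-1],[-0.4,-0.02,-1],[-0.4,-0.02,-1],[-0.4,-0.02,-1],[-0.4,-0.02,-1],[-0.4,-0.02,-1],[-0.4,-0.02,-1],[-0.4,0,-0.8],[0,0,0]], "rotation": [[0,0,0],[0,0,0],[0,0,0],[0,0,0],[0,0,0],[0,0,0],[0,0,0],[0,0,0],[0,0,0],[0,0,0],[0,0,0],[0,0,0],[0,0,0],[0,0,0],[0,0,0],[0,0,0]]}}

```text
clock: 4.4
position: [0.5332, 0.2762, 0.2294]
ee_rot: [-0.157, 0.694, -0.688, 0.144]
ft_force: [-0.4, 0.4, 0.7]
gripper_width: 0.5
```

```bash
cat > snap.py <<'E'
import sys
from h import *
s=r.sense();im=r.grab_frame(sys.argv[1]);cv2.imwrite(f"pics/{sys.argv[2]}.png",im[:,:,::-1])
np.savez(f"pics/{sys.argv[2]}.npz",pos=s["position"],q=s["ee_rot"])
print(s["clock"],np.array(s["position"]),np.array(s["ee_rot"]),np.array(s["joints"]),s["ft_force"],s["gripper_width"])
E
python3 snap.py wrist w1
```

```text
4.4 [0.5332 0.2762 0.2294] [-0.1566  0.6942 -0.6877  0.1438] [-0.1888  0.3468 -0.4521  1.6401  0.143   1.2037 -1.8133] [-0.3723  0.4484  0.7093] 0.5000355708266323
```

View pics/w1.png

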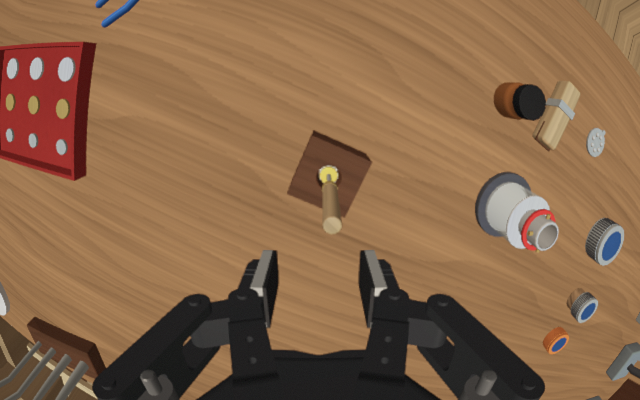

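Wrist view: brush handle end at (332,225), head in hole at (329,175), rim at (545,236), collar blue top at (585,306).

```bash
python3 - <<'E'
from h import *
d=np.load("pics/w1.npz");pos,q=d["pos"],d["q"]
M=R.from_quat(q).as_matrix();print(M)
bt=wplane((332,225),.175,pos,q);print("brush top",bt,"head",wplane((329,176),.045,pos,q))
print("rim",wplane((545,236),.112,pos,q),"collar",wplane((586,306),.05,pos,q))
for p in ([.532,.266,.121],):print((M.T@(np.array(p)-pos))/.025)
im=cv2.imread("pics/w1.png");c=np.vstack([cv2.resize(im[130:250,280:380],(400,480)),]);e=cv2.resize(im[180:340,470:630],(480,480));cv2.imwrite("pics/w1c.png",np.hstack([c,e]))
E
```

```text
[[-0.9096 -0.0196  0.4151]
 [-0.4152  0.0052 -0.9097]
 [ 0.0157 -0.9998 -0.0129]]
brush top [0.533  0.2667 0.175 ] head [0.5332 0.2662 0.045 ]
rim [0.5937 0.0229 0.112 ] collar [ 0.5239 -0.2767  0.05  ]
[0.1442 4.3326 0.4055]
```

View pics/w1c.png

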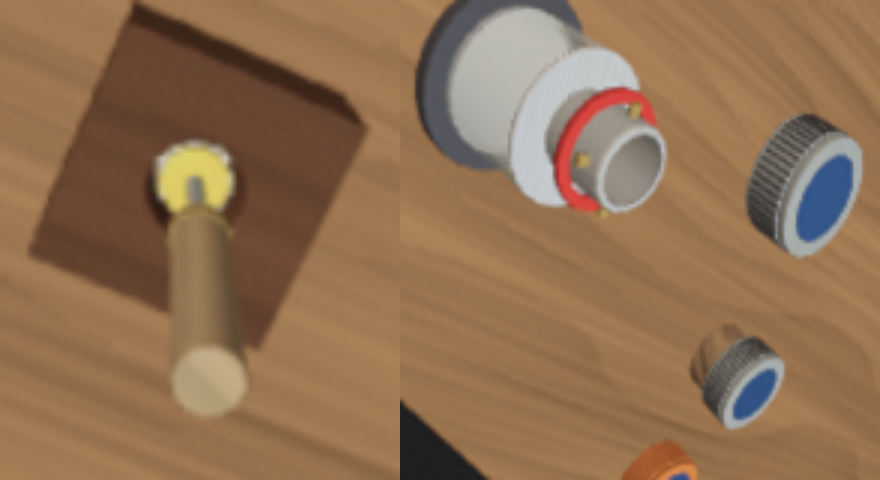

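```bash
cat > go.py <<'E'
import sys
from h import *
def delta(p,yaw=None):
    s=r.sense();pos=np.array(s["position"]);M=R.from_quat(s["ee_rot"]).as_matrix()
    t=M.T@(np.array(p)-pos)/.025
    y=np.array([0,0,-1.]);z=M[:,2].copy();z[2]=0;z/=np.linalg.norm(z)
    if yaw is not None: z=np.array([np.cos(np.radians(yaw)),np.sin(np.radians(yaw)),0])
    x=np.cross(y,z);D=np.c_[x,y,z]
    w=np.degrees(R.from_matrix(M.T@D).as_rotvec())/6
    print("t",s["clock"],"pos",pos,"travel(tool)",t,"rot",w,"yaw",np.degrees(np.arctan2(M[1,2],M[0,2])),"tilt",np.degrees(np.arccos(-M[2,1])),"after-rot travel",D.T@(np.array(p)-pos)/.025, "f",np.array(s["ft_force"]),"w",s["gripper_width"],"j7",s["joints"][6])
if __name__=="__main__":
    a=[float(v) for v in sys.argv[1:]]; delta(a[:3],a[3] if len(a)>3 else None)
E
python3 go.py .533 .2665 .121
```

```text
t 4.45 pos [0.5336 0.2745 0.2292] travel(tool) [0.0836 4.3282 0.332 ] rot [0.1112 0.0009 0.1546] yaw -65.58629762000376 tilt 1.1426776467357358 after-rot travel [0.1537 4.3299 0.2816] f [ 0.0386 -0.2044 -0.7329] w 0.4969180142952428 j7 -1.8131521054024942
```

Request:
{"op": "servo_tool", "data": {"hand": [50,50,50,50], "travel": [[0.15,0,0.28],[0,0.9,0],[0,0.9,0],[0,0,0]], "rotation": [[0.11,0,0.15],[0,0,0],[0,0,0],[0,0,0]]}}

```text
clock: 4.95
position: [0.5343, 0.2578, 0.1835]
ee_rot: [0.146, -0.69, 0.694, -0.147]
ft_force: [-0.2, -0.1, 0.0]
gripper_width: 0.497
```

```bash
python3 go.py .533 .2665 .121
```

```text
t 4.95 pos [0.5343 0.2578 0.1835] travel(tool) [-0.0919  2.4975 -0.3569] rot [-0.062   0.     -0.0049] yaw -66.05807373824241 tilt 0.373354932246282 after-rot travel [-0.0932  2.4997 -0.3406] f [-0.2468 -0.106   0.0196] w 0.49699912746524927 j7 -1.8271150974938986
```

Request:
{"op": "servo_tool", "data": {"hand": [50,50,50,50,50], "travel": [[-0.09,0,-0.34],[0,0.85,0],[0,0.85,0],[0,0.8,0],[0,0,0]], "rotation": [[-0.06,0,0],[0,0,0],[0,0,0],[0,0,0],[0,0,0]]}}

```text
clock: 5.58
position: [0.5367, 0.2683, 0.1259]
ee_rot: [-0.142, 0.693, -0.691, 0.15]
ft_force: [-0.1, 0.4, 0.6]
gripper_width: 0.501
```

```bash
python3 go.py .533 .2665 .121
```

```text
t 5.575 pos [0.5367 0.2683 0.1259] travel(tool) [0.1675 0.1924 0.0078] rot [ 0.0064 -0.     -0.1112] yaw -66.2117309557181 tilt 0.66850310664042 after-rot travel [0.1652 0.1944 0.0077] f [-0.0933  0.4059  0.5893] w 0.5006371463111368 j7 -1.8684150980181533
```

Request:
{"op": "servo_tool", "data": {"hand": [50,50,10,10,10,10,10,10], "travel": [[0.17,0.19,0],[0,0,0],[0,0,0],[0,0,0],[0,0,0],[0,0,0],[0,0,0],[0,0,0]], "rotation": [[0,0,-0.11],[0,0,0],[0,0,0],[0,0,0],[0,0,0],[0,0,0],[0,0,0],[0,0,0]], "squeeze": 40}}

```text
clock: 6.58
position: [0.5346, 0.2679, 0.1246]
ee_rot: [-0.144, 0.693, -0.691, 0.147]
ft_force: [-1.5, -0.6, -0.9]
gripper_width: 0.155
```

```bash
python3 go.py .533 .2665 .121; python3 snap.py wrist w2
```

```text
t 6.575 pos [0.5346 0.2679 0.1246] travel(tool) [0.0813 0.1439 0.0269] rot [ 0.0096 -0.     -0.0519] yaw -66.21993617232752 tilt 0.31659333815265917 after-rot travel [0.0805 0.1444 0.0268] f [-1.4566 -0.5545 -0.8952] w 0.15454433151020266 j7 -1.8687042554576736
6.575 [0.5346 0.2679 0.1246] [-0.1439  0.6927 -0.6912  0.1475] [-0.2039  0.4292 -0.4267  1.7733  0.2091  0.9782 -1.8687] [-1.4566 -0.5545 -0.8952] 0.15454433151020266
```

View pics/w2.png

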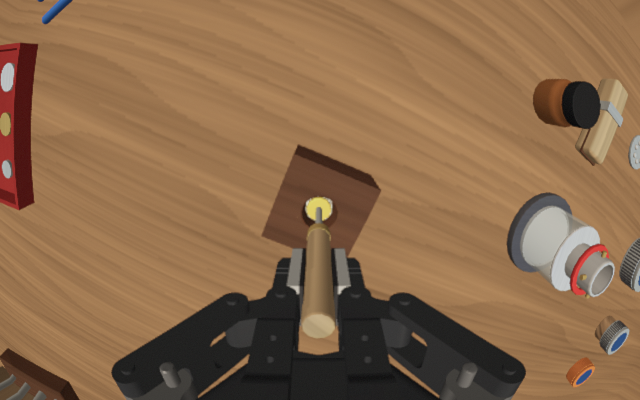

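Grasp looks good (13 mm width, brush between the pads). Lift.

Request:
{"op": "servo_tool", "data": {"hand": [10,10,10,10,10,10,10,10,10,10,10,10,10,10,10,10,10,10], "travel": [[0,-0.4,0],[0,-0.8,0],[0,-1,0],[0,-1,0],[0,-1,0],[0,-1,0],[0,-0.6,0],[0.19,0,0.9],[0.19,0,0.9],[0.19,0,0.9],[0.19,0,0.9],[0.19,0,0.9],[0.19,0,0.9],[0.19,0,0.9],[0.19,0,0.9],[0.19,0,0.9],[0.19,0,0.9],[0,0,0]], "rotation": [[0,0,0],[0,0,0],[0,0,0],[0,0,0],[0,0,0],[0,0,0],[0,0,0],[0,0,0],[0,0,0],[0,0,0],[0,0,0],[0,0,0],[0,0,0],[0,0,0],[0,0,0],[0,0,0],[0,0,0],[0,0,0]]}}

```text
clock: 8.88
position: [0.5809, 0.037, 0.2785]
ee_rot: [-0.145, 0.693, -0.69, 0.149]
ft_force: [-0.6, 0.9, -0.5]
gripper_width: 0.148
```

```bash
python3 go.py .5953 .0184 .255; python3 snap.py wrist w3;python3 snap.py side s3
```

```text
t 8.875 pos [0.5809 0.037  0.2785] travel(tool) [-0.2186  0.9404  0.9181] rot [ 0.0278 -0.0001 -0.0537] yaw -66.00546824782695 tilt 0.3625892135809112 after-rot travel [-0.2239  0.9418  0.9153] f [-0.5544  0.9049 -0.524 ] w 0.148030552161349 j7 -1.3616671352772691
8.875 [0.5809 0.037  0.2785] [-0.1452  0.6931 -0.6902  0.1487] [ 0.1358  0.2551 -0.3307  1.6357  0.0818  1.2603 -1.3617] [-0.5544  0.9049 -0.524 ] 0.148030552161349
8.925 [0.5806 0.039  0.2786] [-0.146   0.6934 -0.6896  0.1496] [ 0.1347  0.2549 -0.3326  1.6359  0.0809  1.2601 -1.3619] [ 0.601   0.3411 -0.372 ] 0.15036019266557918
```

View pics/w3.png

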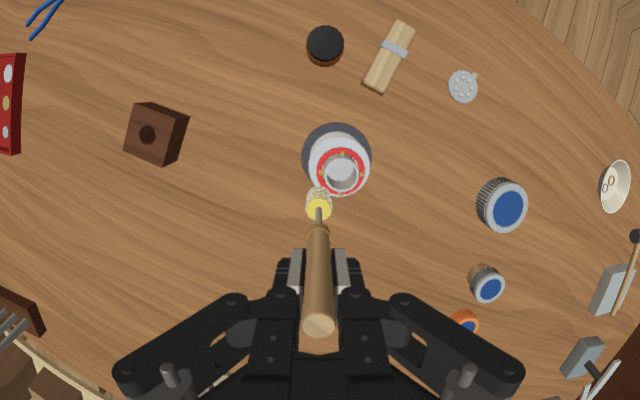

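```bash
python3 - <<'E'
import cv2,numpy as np
im=cv2.imread("pics/w3.png");a=cv2.resize(im[110:230,290:390],(500,600),interpolation=cv2.INTER_CUBIC)
b=cv2.resize(im[90:180,110:200],(300,300),interpolation=cv2.INTER_CUBIC);b2=cv2.resize(im[240:340,440:540],(300,300),interpolation=cv2.INTER_CUBIC)
cv2.imwrite("pics/w3c.png",np.hstack([a,np.vstack([b,b2])]))
E
```

```text
(no output)
```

View pics/w3c.png

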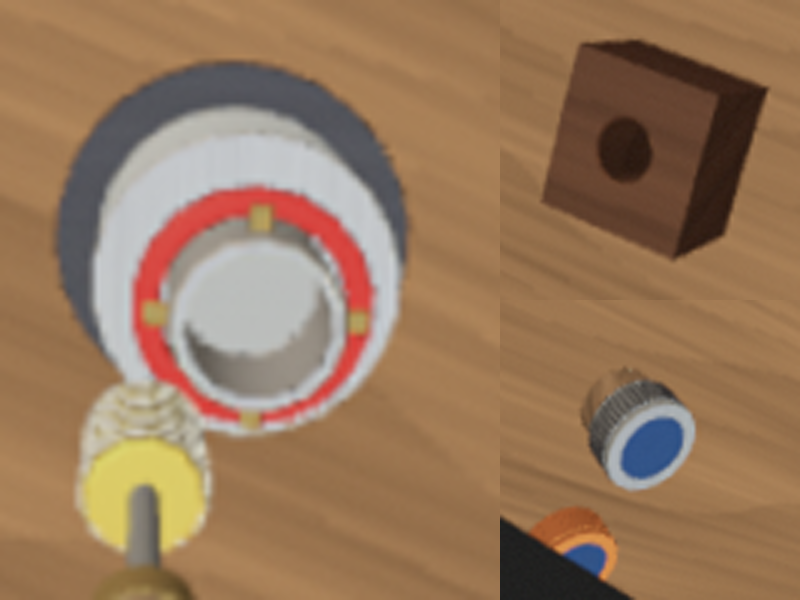

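```bash
python3 - <<'E'
from h import *
d=np.load("pics/w3.npz");pos,q=d["pos"],d["q"]
rim=wplane((341.6,174.2),.112,pos,q)
print("rim",rim,"hole",wplane((147.5,135),.05,pos,q),"collar",wplane((491,289),.05,pos,q))
print("rim width",np.linalg.norm(wplane((324,174.2),.112,pos,q)-wplane((359.4,174.2),.112,pos,q)))
b=wplane((319.2,208.6),.194,pos,q);print("brush head",b,"rel tcp",b-pos)
ps=[wplane((u/5+290,v/5+110),.102,pos,q) for u,v in [(261,217),(154,312),(358,321),(250,420)]]
c=np.mean(ps,0);print("pin centre",c)
for p in ps: print(p,np.degrees(np.arctan2(*(p-c)[1::-1])),np.linalg.norm(p-c))
E
```

```text
rim [0.5959 0.0183 0.112 ] hole [0.5328 0.2651 0.05  ] collar [ 0.5171 -0.2992  0.05  ]
rim width 0.03650894830997941
brush head [0.5793 0.036  0.194 ] rel tcp [-0.0016 -0.001  -0.0845]
pin centre [0.5944 0.0172 0.102 ]
[0.6145 0.0255 0.102 ] 22.244329417352468 0.021775367837387805
[0.5867 0.0375 0.102 ] 110.57484002730716 0.021665709033231364
[ 0.6028 -0.0029  0.102 ] -67.24238191241231 0.021825179145490398
[0.5734 0.0088 0.102 ] -158.18100915598058 0.022602718563123302
```

```bash
python3 go.py .5966 .0187 .25
```

```text
t 8.975 pos [0.5805 0.0403 0.2787] travel(tool) [-0.2241  1.145   1.0581] rot [ 0.0439 -0.0001 -0.0624] yaw -65.75075923498412 tilt 0.4576463314184229 after-rot travel [-0.2316  1.1484  1.0529] f [-0.417   0.8968 -0.1906] w 0.15373843591524544 j7 -1.3618790941493342
```

Request:
{"op": "servo_tool", "data": {"hand": [10,10,10,10], "travel": [[-0.12,0.5,0.53],[-0.12,0.5,0.53],[0,0,0],[0,0,0]], "rotation": [[0.04,0,-0.06],[0,0,0],[0,0,0],[0,0,0]]}}

```text
clock: 9.48
position: [0.5974, 0.0205, 0.2509]
ee_rot: [-0.151, 0.692, -0.69, 0.149]
ft_force: [-0.7, -0.3, -0.6]
gripper_width: 0.151
```

```bash
python3 go.py .5966 .0187 .25
```

```text
t 9.475 pos [0.5974 0.0205 0.2509] travel(tool) [0.0598 0.0362 0.0539] rot [0.0201 0.     0.013 ] yaw -65.48884350106219 tilt 0.14332438710985262 after-rot travel [0.0598 0.0362 0.0538] f [-0.7265 -0.3013 -0.6458] w 0.1507938160272319 j7 -1.3344391198849375
```

Request:
{"op": "servo_tool", "data": {"hand": [10,10,10], "travel": [[0.06,0,0.06],[0,0,0],[0,0,0]], "rotation": [[0,0,0],[0,0,0],[0,0,0]]}}

```text
clock: 9.85
position: [0.5967, 0.0192, 0.2516]
ee_rot: [-0.151, 0.692, -0.69, 0.15]
ft_force: [-0.3, -0.1, -0.3]
gripper_width: 0.15
```

```bash
python3 go.py .5966 .0187 .25; python3 snap.py wrist w4;  python3 - <<'E'
import cv2,numpy as np
im=cv2.imread("pics/w4.png");a=cv2.resize(im[110:230,270:370],(500,600),interpolation=cv2.INTER_CUBIC)
cv2.imwrite("pics/w4c.png",a)
E
```

```text
t 9.85 pos [0.5967 0.0192 0.2516] travel(tool) [0.01   0.066  0.0159] rot [0.0187 0.     0.0025] yaw -65.43545875790004 tilt 0.11347536826689326 after-rot travel [0.0101 0.066  0.0158] f [-0.2706 -0.1069 -0.277 ] w 0.1499766762403434 j7 -1.3304741028142508
9.85 [0.5967 0.0192 0.2516] [-0.1507  0.6916 -0.6903  0.1502] [ 0.1517  0.3024 -0.3201  1.6339  0.0979  1.2222 -1.3305] [-0.2706 -0.1069 -0.277 ] 0.1499766762403434
```

View pics/w4c.png

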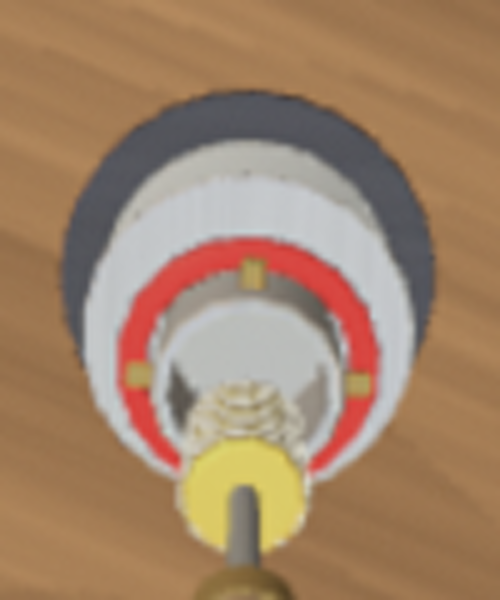

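```bash
python3 - <<'E'
from h import *
d=np.load("pics/w4.npz");pos,q=d["pos"],d["q"]
print(wplane((251/5+270,391/5+110),.112,pos,q), wplane((244/5+270,494/5+110),.2516-.1196+.035,pos,q))
a=wplane((137/5+270,375/5+110),.102,pos,q);b=wplane((359/5+270,384/5+110),.102,pos,q);print((a+b)/2,a-b)
E
```

```text
[0.5954 0.0171 0.112 ] [0.5943 0.0181 0.167 ]
[0.5946 0.0174 0.102 ] [-0.0164  0.0404  0.    ]
```

Request:
{"op": "servo_tool", "data": {"hand": [10,10,10,10,10,10,10,10], "travel": [[0,0.6,0],[0,0.6,0],[0,0.6,0],[0,0.6,0],[0,0.6,0],[0,0.6,0],[0,0.5,0],[0,0,0]], "rotation": [[0,0,0],[0,0,0],[0,0,0],[0,0,0],[0,0,0],[0,0,0],[0,0,0],[0,0,0]]}}

```text
clock: 10.9
position: [0.5951, 0.0193, 0.14]
ee_rot: [-0.152, 0.692, -0.69, 0.149]
ft_force: [1.0, 0.2, -1.4]
gripper_width: 0.146
```

```bash
python3 go.py .5966 .0187 .1466
```

```text
t 10.9 pos [0.5951 0.0193 0.14  ] travel(tool) [-0.0442 -0.2642  0.0461] rot [0.0321 0.0001 0.0338] yaw -65.41889059759265 tilt 0.27937099167319623 after-rot travel [-0.0451 -0.2639  0.047 ] f [ 0.9994  0.1956 -1.4241] w 0.14624289197549975 j7 -1.3637879305999538
```

Request:
{"op": "servo_tool", "data": {"hand": [10,10,10,10,10,10,10], "travel": [[-0.04,-0.2,0.04],[0,-0.6,0],[0,-0.6,0],[0,-0.6,0],[0,-0.4,0],[0,0,0],[0,0,0]], "rotation": [[0,0,0],[0,0,0],[0,0,0],[0,0,0],[0,0,0],[0,0,0],[0,0,0]]}}

```text
clock: 11.78
position: [0.5991, 0.0189, 0.2084]
ee_rot: [-0.149, 0.691, -0.691, 0.152]
ft_force: [-0.3, 0.6, -0.6]
gripper_width: 0.154
```

```bash
python3 go.py .5966 .0187 .1416
```

```text
t 11.775 pos [0.5991 0.0189 0.2084] travel(tool) [ 0.1047  2.67   -0.0321] rot [ 0.0034 -0.     -0.0349] yaw -65.43123631617514 tilt 0.2100833511924146 after-rot travel [ 0.095   2.6704 -0.0331] f [-0.3094  0.5985 -0.5517] w 0.15421208471326892 j7 -1.3415677180552703
```

Request:
{"op": "servo_tool", "data": {"hand": [10,10,10,10,10,10,10], "travel": [[0.1,0.5,-0.03],[0,0.5,0],[0,0.5,0],[0,0.5,0],[0,0.45,0],[0,0,0],[0,0,0]], "rotation": [[0,0,0],[0,0,0],[0,0,0],[0,0,0],[0,0,0],[0,0,0],[0,0,0]]}}

```text
clock: 12.65
position: [0.5942, 0.0185, 0.1393]
ee_rot: [-0.152, 0.692, -0.69, 0.15]
ft_force: [0.2, 0.8, -0.4]
gripper_width: 0.153
```

```bash
python3 go.py .5966 .0187 .1416; python3 snap.py wrist w5
```

```text
t 12.65 pos [0.5942 0.0185 0.1393] travel(tool) [-0.0896 -0.0919  0.0324] rot [0.0283 0.     0.0216] yaw -65.4153081649063 tilt 0.2135333713045047 after-rot travel [-0.0898 -0.0916  0.0327] f [ 0.214   0.8402 -0.3892] w 0.15292838757431865 j7 -1.362634472913622
12.65 [0.5942 0.0185 0.1393] [-0.1515  0.6917 -0.69    0.1495] [ 0.1413  0.3987 -0.3101  1.7642  0.1383  1.0032 -1.3626] [ 0.214   0.8402 -0.3892] 0.15292838757431865
```

View pics/w5.png

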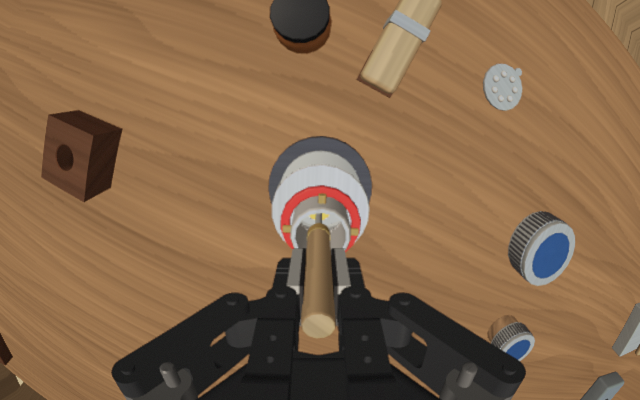

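Handle end is at the same pixels as at the grasp (no slip). Now lift and carry to the stand.

Request:
{"op": "servo_tool", "data": {"hand": [10,10,10,10,10,10,10,10,10,10,10,10,10,10,10,10,10,10,10], "travel": [[-0.09,-0.4,0.03],[0,-0.8,0],[0,-0.9,0],[0,-0.9,0],[0,-0.9,0],[0,-0.9,0],[0,-0.4,0],[-0.19,0,-0.9],[-0.19,0,-0.9],[-0.19,0,-0.9],[-0.19,0,-0.9],[-0.19,0,-0.9],[-0.19,0,-0.9],[-0.19,0,-0.9],[-0.19,0,-0.9],[-0.19,0,-0.9],[-0.19,0,-0.9],[-0.1,0,-0.5],[0,0,0]], "rotation": [[0,0,0],[0,0,0],[0,0,0],[0,0,0],[0,0,0],[0,0,0],[0,0,0],[0,0,0],[0,0,0],[0,0,0],[0,0,0],[0,0,0],[0,0,0],[0,0,0],[0,0,0],[0,0,0],[0,0,0],[0,0,0],[0,0,0]]}}

```text
clock: 15.08
position: [0.5455, 0.262, 0.284]
ee_rot: [0.146, -0.691, 0.691, -0.154]
ft_force: [0.2, -0.2, -0.8]
gripper_width: 0.151
```

```bash
python3 go.py .5346 .2679 .2
```

```text
t 15.075 pos [0.5455 0.262  0.284 ] travel(tool) [ 0.3317  3.3564 -0.4072] rot [-0.0319  0.0002 -0.0963] yaw -65.53672675910543 tilt 0.6089185176636255 after-rot travel [ 0.2978  3.3609 -0.396 ] f [ 0.1742 -0.1788 -0.8493] w 0.15121801468690138 j7 -1.7800710540608837
```

Request:
{"op": "servo_tool", "data": {"hand": [10,10,10,10,10,10], "travel": [[0.3,0.5,-0.35],[0,0.9,0],[0,0.9,0],[0,0.7,0],[0,0,0],[0,0,0]], "rotation": [[-0.03,0,-0.1],[0,0,0],[0,0,0],[0,0,0],[0,0,0],[0,0,0]]}}

```text
clock: 15.82
position: [0.534, 0.2622, 0.2042]
ee_rot: [0.149, -0.69, 0.693, -0.146]
ft_force: [-0.2, 0.1, -0.3]
gripper_width: 0.152
```

```bash
python3 go.py .5346 .2679 .2
```

```text
t 15.825 pos [0.534  0.2622 0.2042] travel(tool) [-0.116   0.1676 -0.1994] rot [-0.0203 -0.0001  0.0478] yaw -65.90476731003791 tilt 0.3115930606932032 after-rot travel [-0.1151  0.1686 -0.199 ] f [-0.2139  0.0525 -0.2582] w 0.15160774835191923 j7 -1.8185307168564484
```

Request:
{"op": "servo_tool", "data": {"hand": [10,10,10], "travel": [[-0.12,0.1,-0.2],[0,0,0],[0,0,0]], "rotation": [[0,0,0.05],[0,0,0],[0,0,0]]}}

```text
clock: 16.2
position: [0.5357, 0.2692, 0.2035]
ee_rot: [0.146, -0.691, 0.692, -0.149]
ft_force: [0.3, 0.6, -0.8]
gripper_width: 0.155
```

```bash
python3 go.py .5346 .2679 .127; python3 snap.py wrist w6;  python3 - <<'E'
import cv2,numpy as np
im=cv2.imread("pics/w6.png");a=cv2.resize(im[110:250,250:390],(600,600),interpolation=cv2.INTER_CUBIC)
cv2.imwrite("pics/w6c.png",a)
E
```

```text
t 16.2 pos [0.5357 0.2692 0.2035] travel(tool) [0.075  3.0583 0.0236] rot [-0.0177  0.     -0.0398] yaw -65.90270822344965 tilt 0.2614499275111955 after-rot travel [0.0623 3.0585 0.0293] f [ 0.3136  0.599  -0.7556] w 0.15466856585534655 j7 -1.8300366653574438
16.2 [0.5357 0.2692 0.2035] [ 0.146  -0.6912  0.6919 -0.1492] [-0.1916  0.3537 -0.4414  1.6892  0.1671  1.1319 -1.83  ] [ 0.3136  0.599  -0.7556] 0.15466856585534655
```

View pics/w6c.png

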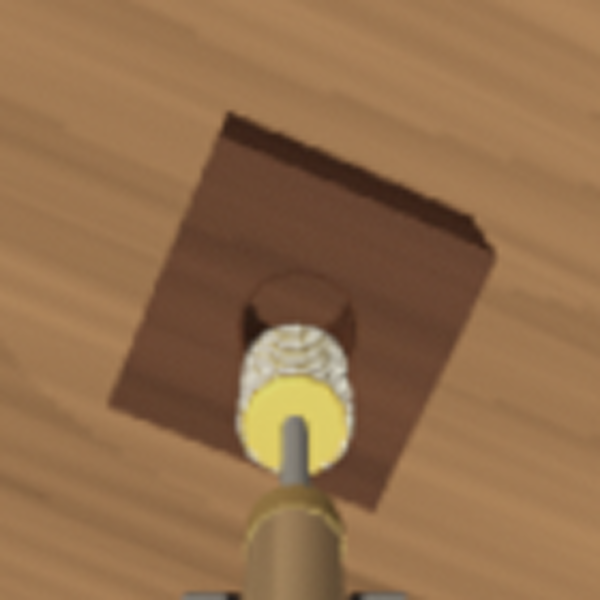

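Brush head is lined up over the hole (hole centre ≈ (320,188), head ≈ (319,209) above it). Lower.

Request:
{"op": "servo_tool", "data": {"hand": [10,10,10,10,10,10,10,10], "travel": [[0.06,0.4,0.03],[0,0.5,0],[0,0.5,0],[0,0.5,0],[0,0.5,0],[0,0.3,0],[0,0,0],[0,0,0]], "rotation": [[0,0,0],[0,0,0],[0,0,0],[0,0,0],[0,0,0],[0,0,0],[0,0,0],[0,0,0]]}}

```text
clock: 17.25
position: [0.5343, 0.2674, 0.13]
ee_rot: [0.147, -0.691, 0.692, -0.148]
ft_force: [-0.4, -0.3, -0.0]
gripper_width: 0.148
```

```bash
python3 go.py .5346 .2679 .1256
```

```text
t 17.25 pos [0.5343 0.2674 0.13  ] travel(tool) [-0.0205  0.1759 -0.0133] rot [-0.0164  0.     -0.0188] yaw -65.90667649424603 tilt 0.1494265594163014 after-rot travel [-0.0208  0.1758 -0.013 ] f [-0.4373 -0.3235 -0.0069] w 0.1482950779362162 j7 -1.8618871049096255
```

Request:
{"op": "servo_tool", "data": {"hand": [10,10,25,50,50,50,50,50], "travel": [[-0.02,0.18,0],[0,0,0],[0,0,0],[0,0,0],[0,0,0],[0,0,0],[0,0,0],[0,0,0]], "rotation": [[0,0,0],[0,0,0],[0,0,0],[0,0,0],[0,0,0],[0,0,0],[0,0,0],[0,0,0]]}}

```text
clock: 18.25
position: [0.536, 0.2682, 0.127]
ee_rot: [0.145, -0.691, 0.692, -0.15]
ft_force: [0.2, 0.2, 0.3]
gripper_width: 0.503
```

```bash
python3 go.py .5346 .2679 .1256;python3 snap.py wrist w7
```

```text
t 18.25 pos [0.536  0.2682 0.127 ] travel(tool) [ 0.0559  0.0571 -0.0098] rot [-0.016   0.     -0.0535] yaw -65.9203581187245 tilt 0.3350663554478163 after-rot travel [ 0.0556  0.0574 -0.0097] f [0.1958 0.1597 0.2896] w 0.502771977051544 j7 -1.864340272523717
18.25 [0.536  0.2682 0.127 ] [ 0.1454 -0.6914  0.6917 -0.1496] [-0.206   0.4285 -0.4255  1.7679  0.2106  0.9845 -1.8643] [0.1958 0.1597 0.2896] 0.502771977051544
```

View pics/w7.png

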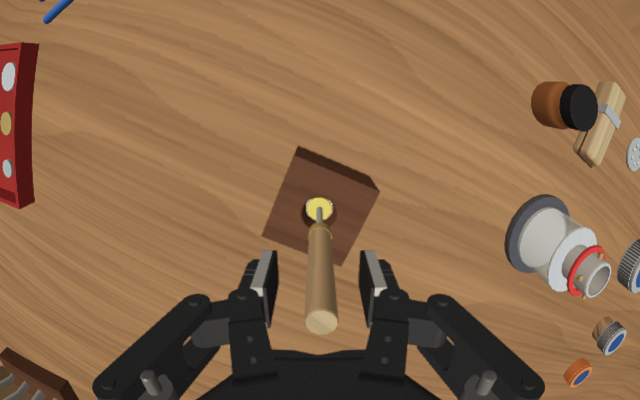

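Brush released and upright in its stand. Now up and towards the collar.

Request:
{"op": "servo_tool", "data": {"hand": [50,50,50,50,50,50,100,100,100,100,100,100,100,100,100,100,100,100,100,100], "travel": [[0,-0.4,0],[0,-0.8,0],[0,-1,0],[0,-1,0],[0,-1,0],[0,-0.5,0],[0.46,0,0.92],[0.46,0,0.92],[0.46,0,0.92],[0.46,0,0.92],[0.46,0,0.92],[0.46,0,0.92],[0.46,0,0.92],[0.46,0,0.92],[0.46,0,0.92],[0.46,0,0.92],[0.46,0,0.92],[0.46,0,0.92],[0.46,0,0.92],[0.46,0,0.92]], "rotation": [[0,0,0],[0,0,0],[0,0,0],[0,0,0],[0,0,0],[0,0,0],[0,0,0],[0,0,0],[0,0,0],[0,0,0],[0,0,0],[0,0,0],[0,0,0],[0,0,0],[0,0,0],[0,0,0],[0,0,0],[0,0,0],[0,0,0],[0,0,0]]}}

```text
clock: 20.8
position: [0.5171, -0.0993, 0.2499]
ee_rot: [-0.149, 0.692, -0.69, 0.151]
ft_force: [-0.9, 0.0, -0.1]
gripper_width: 1.002
```

```bash
python3 go.py .5175 -.2995 .16
```

```text
t 20.8 pos [ 0.5171 -0.0993  0.2499] travel(tool) [3.322  3.5698 7.2995] rot [ 0.0176 -0.     -0.0357] yaw -65.47345762971776 tilt 0.23893567152963768 after-rot travel [3.3086 3.5957 7.2929] f [-0.9157  0.0441 -0.0928] w 1.0023523440774147 j7 -1.070173376593562
```

Request:
{"op": "servo_tool", "data": {"hand": [100,100,100,100,100,100,100,100,100,100], "travel": [[0.4,0.3,0.88],[0.4,0.3,0.88],[0.4,0.3,0.88],[0.4,0.3,0.88],[0.4,0.3,0.88],[0.4,0.3,0.88],[0.4,0.3,0.88],[0.3,0.2,0.6],[0,0,0],[0,0,0]], "rotation": [[0,0,0],[0,0,0],[0,0,0],[0,0,0],[0,0,0],[0,0,0],[0,0,0],[0,0,0],[0,0,0],[0,0,0]]}}

```text
clock: 22.05
position: [0.5147, -0.2909, 0.1891]
ee_rot: [-0.15, 0.693, -0.689, 0.15]
ft_force: [-0.4, -0.2, 0.3]
gripper_width: 1.0
```

```bash
python3 go.py .5175 -.2995 .16;python3 snap.py wrist w8
```

```text
t 22.05 pos [ 0.5147 -0.2909  0.1891] travel(tool) [0.0407 1.1621 0.3648] rot [ 0.053  -0.     -0.0163] yaw -65.54351576807763 tilt 0.3326842682709691 after-rot travel [0.0387 1.1642 0.3584] f [-0.3708 -0.2146  0.314 ] w 1.000162972036941 j7 -0.7333216781982497
22.05 [ 0.5147 -0.2909  0.1891] [-0.1496  0.6931 -0.689   0.1499] [ 0.5368  0.3323 -0.1152  1.7265  0.0368  1.0882 -0.7333] [-0.3708 -0.2146  0.314 ] 1.000162972036941
```

View pics/w8.png

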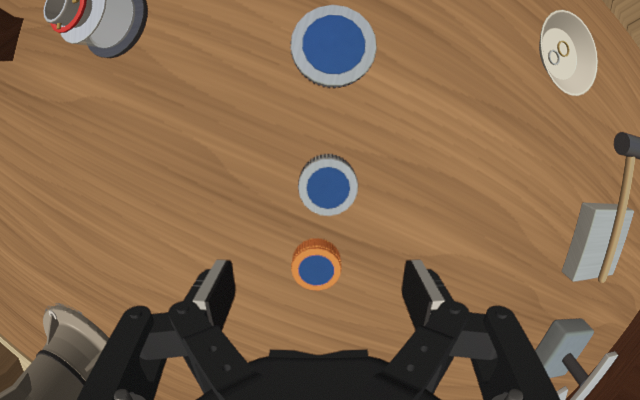

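```bash
python3 - <<'E'
from h import *
d=np.load("pics/w8.npz");pos,q=d["pos"],d["q"]
im=cv2.imread("pics/w8.png")[:,:,::-1].copy();H=hsv(im);m=(H[...,0]>105)&(H[...,0]<125)&(H[...,1]>130)
for c,s in blobs(m,100): print(c,s,wplane(c,.05,pos,q))
print(np.linalg.norm(wplane((299,186),.05,pos,q)-wplane((357,186),.05,pos,q)))
E
```

```text
(np.float64(333.3), np.float64(44.1)) [303, 15, 62, 59, 2781] [ 0.6401 -0.2475  0.05  ]
(np.float64(327.7), np.float64(187.5)) [307, 168, 42, 40, 1300] [ 0.5171 -0.2985  0.05  ]
(np.float64(315.8), np.float64(269.7)) [299, 256, 34, 28, 747] [ 0.4304 -0.3252  0.05  ]
0.054947534820420356
```

Request:
{"op": "servo_tool", "data": {"hand": [100,100,100,100,100,100], "travel": [[0.04,0.7,0.34],[0,0.8,0],[0,0.8,0],[0,0.8,0],[0,0,0],[0,0,0]], "rotation": [[0.05,0,-0.02],[0,0,0],[0,0,0],[0,0,0],[0,0,0],[0,0,0]]}}

```text
clock: 22.85
position: [0.5186, -0.2968, 0.1065]
ee_rot: [0.152, -0.691, 0.691, -0.152]
ft_force: [0.4, -0.2, 0.1]
gripper_width: 0.999
```

```bash
python3 go.py .517 -.2987 .017
```

```text
t 22.85 pos [ 0.5186 -0.2968  0.1065] travel(tool) [0.0885 3.5818 0.0436] rot [0.0002 0.     0.0034] yaw -65.20415184383967 tilt 0.020596459937488577 after-rot travel [0.0898 3.5818 0.0435] f [ 0.4407 -0.1903  0.0548] w 0.9988347764091478 j7 -0.7389802034770279
```

Request:
{"op": "servo_tool", "data": {"hand": [100,100,100,100,100,100,100,100], "travel": [[0.09,0.6,0.04],[0,0.6,0],[0,0.6,0],[0,0.6,0],[0,0.5,0],[0,0.3,0],[0,0,0],[0,0,0]], "rotation": [[0,0,0],[0,0,0],[0,0,0],[0,0,0],[0,0,0],[0,0,0],[0,0,0],[0,0,0]]}}

```text
clock: 23.85
position: [0.5177, -0.2991, 0.0217]
ee_rot: [0.152, -0.69, 0.691, -0.152]
ft_force: [0.1, 0.2, -0.3]
gripper_width: 1.003
```

```bash
python3 go.py .517 -.2987 .017
```

```text
t 23.85 pos [ 0.5177 -0.2991  0.0217] travel(tool) [ 0.0169  0.1864 -0.0272] rot [-0.0126  0.     -0.0066] yaw -65.19484901127296 tilt 0.08536074907236674 after-rot travel [ 0.0167  0.1864 -0.0269] f [ 0.115   0.1831 -0.3011] w 1.0032342127740543 j7 -0.7500790154422177
```

Request:
{"op": "servo_tool", "data": {"hand": [100,100,55,55,55,55,55], "travel": [[0.02,0.17,-0.03],[0,0,0],[0,0,0],[0,0,0],[0,0,0],[0,0,0],[0,0,0]], "rotation": [[0,0,0],[0,0,0],[0,0,0],[0,0,0],[0,0,0],[0,0,0],[0,0,0]], "squeeze": 80}}

```text
clock: 24.72
position: [0.5178, -0.2991, 0.019]
ee_rot: [0.151, -0.69, 0.692, -0.153]
ft_force: [-0.5, 0.3, 0.4]
gripper_width: 0.639
```

```bash
python3 go.py .517 -.2987 .017;python3 snap.py wrist w9
```

```text
t 24.725 pos [ 0.5178 -0.2991  0.019 ] travel(tool) [ 0.0237  0.0786 -0.0304] rot [-0.0332  0.     -0.0227] yaw -65.20642777407113 tilt 0.24126138517274873 after-rot travel [ 0.0235  0.0788 -0.0301] f [-0.475   0.2785  0.3696] w 0.6392249840266239 j7 -0.7511580322526905
24.725 [ 0.5178 -0.2991  0.019 ] [ 0.1507 -0.6896  0.6916 -0.1529] [ 0.531   0.5409 -0.1023  1.8461  0.0775  0.7542 -0.7512] [-0.475   0.2785  0.3696] 0.6392249840266239
```

View pics/w9.png

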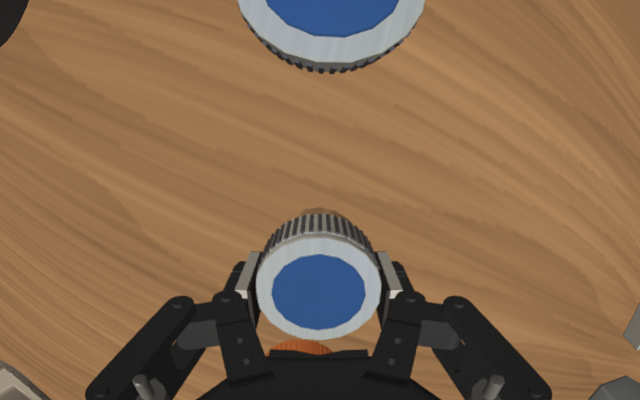

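Request:
{"op": "servo_tool", "data": {"hand": [55,55,55,55,55,55,55,55,55,55,55,55,55,55,55,55,55,55,55], "travel": [[0,-0.4,0],[0,-0.9,0],[0,-0.9,0],[0,-0.9,0],[0,-0.9,0],[0,-0.9,0],[0,-0.7,0],[-0.67,0,-0.85],[-0.67,0,-0.85],[-0.67,0,-0.85],[-0.67,0,-0.85],[-0.67,0,-0.85],[-0.67,0,-0.85],[-0.67,0,-0.85],[-0.67,0,-0.85],[-0.67,0,-0.85],[-0.67,0,-0.85],[-0.67,0,-0.85],[0,0,0]], "rotation": [[0,0,0],[0,0,0],[0,0,0],[0,0,0],[0,0,0],[0,0,0],[0,0,0],[0,0,0],[0,0,0],[0,0,0],[0,0,0],[0,0,0],[0,0,0],[0,0,0],[0,0,0],[0,0,0],[0,0,0],[0,0,0],[0,0,0]]}}

```text
clock: 27.15
position: [0.5861, -0.0009, 0.1688]
ee_rot: [0.151, -0.69, 0.692, -0.151]
ft_force: [-0.3, -0.1, -0.7]
gripper_width: 0.641
```

```bash
python3 go.py .595 .0173 .14;python3 snap.py wrist w10; python3 - <<'E'
from h import *
for n,z in(("w9",.05),("w10",None)):
    d=np.load(f"pics/{n}.npz");pos,q=d["pos"],d["q"];M=R.from_quat(q).as_matrix()
    im=cv2.imread(f"pics/{n}.png")[:,:,::-1].copy();H=hsv(im);m=(H[...,0]>105)&(H[...,0]<125)&(H[...,1]>130)
    z=z or pos[2]+.031
    for c,s in blobs(m,300): p=wplane(c,z,pos,q);print(c,p,p-pos,"tool",M.T@(p-pos))
E
```

```text
t 27.15 pos [ 0.5861 -0.0009  0.1688] travel(tool) [-0.6261  1.1497 -0.5171] rot [-0.0329  0.     -0.0012] yaw -65.33394249444432 tilt 0.19770241614564327 after-rot travel [-0.6263  1.1514 -0.5131] f [-0.2805 -0.0846 -0.686 ] w 0.6412652454294494 j7 -1.2975182321633785
27.15 [ 0.5861 -0.0009  0.1688] [ 0.1507 -0.6896  0.692  -0.1513] [ 0.1204  0.346  -0.2423  1.7615  0.098   1.0443 -1.2975] [-0.2805 -0.0846 -0.686 ] 0.6412652454294494
(np.float64(332.6), np.float64(14.6)) [ 0.6218 -0.2565  0.05  ] [0.1039 0.0427 0.031 ] tool [-0.1123 -0.0307  0.0049]
(np.float64(318.0), np.float64(291.7)) [ 0.519  -0.2981  0.05  ] [0.0012 0.001  0.031 ] tool [-0.0016 -0.031  -0.0003]
(np.float64(529.8), np.float64(232.7)) [ 0.6526 -0.0805  0.1998] [ 0.0664 -0.0796  0.031 ] tool [-0.0272 -0.0307  0.1002]
(np.float64(318.1), np.float64(291.7)) [0.5874 0.0001 0.1998] [0.0013 0.001  0.031 ] tool [-0.0016 -0.031  -0.0003]
```

View pics/w10.png

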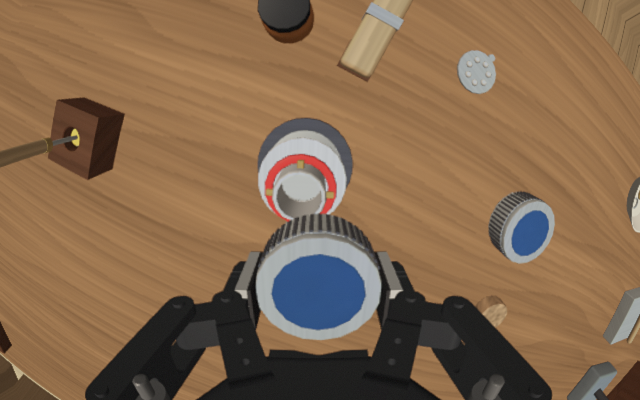

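```bash
python3 - <<'E'
import cv2,numpy as np
im=cv2.imread("pics/w10.png");a=cv2.resize(im[130:230,250:350],(600,600),interpolation=cv2.INTER_CUBIC)
cv2.imwrite("pics/w10c.png",a)
E
```

```text
(no output)
```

View pics/w10c.png

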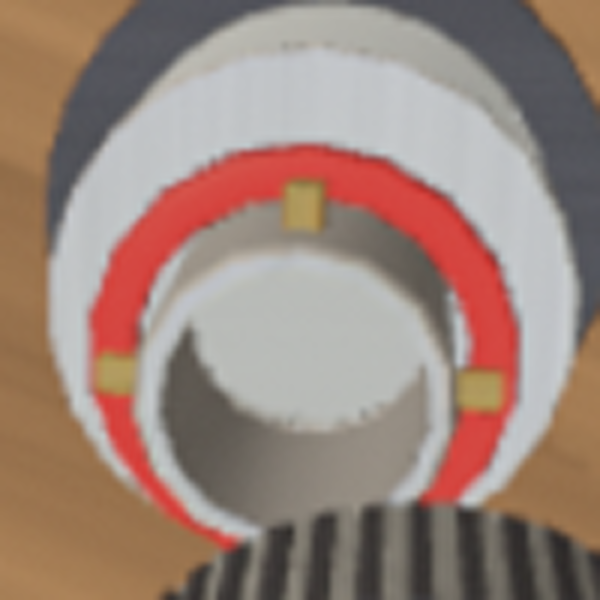

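```bash
python3 - <<'E'
from h import *
d=np.load("pics/w10.npz");pos,q=d["pos"],d["q"]
print(wplane((250+293.5/6,130+398/6),.112,pos,q))
print(np.linalg.norm(wplane((250+132/6,130+395/6),.112,pos,q)-wplane((250+455/6,130+395/6),.112,pos,q)))
a=wplane((250+117/6,130+374/6),.102,pos,q);b=wplane((250+481/6,130+391/6),.102,pos,q);print((a+b)/2,np.degrees(np.arctan2(*(b-a)[1::-1])))
E
python3 go.py .5948 .0168 .14 -67.5
```

```text
[0.5959 0.018  0.112 ]
0.03652313816333525
[0.5947 0.0175 0.102 ] -68.29104309275571
t 27.2 pos [ 0.5859 -0.0031  0.1687] travel(tool) [-0.6569  1.1437 -0.5811] rot [-0.045   0.3378  0.0081] yaw -65.47293224772673 tilt 0.2745864096331762 after-rot travel [-0.635   1.147  -0.5986] f [ 0.7524 -0.3425 -1.5289] w 0.6394521611557673 j7 -1.2972984527188014
```

Request:
{"op": "servo_tool", "data": {"hand": [55,55,55,55,55,55], "travel": [[-0.33,0,-0.29],[-0.32,0.4,-0.29],[0,0.5,0],[0,0.4,0],[0,0,0],[0,0,0]], "rotation": [[-0.04,0,0],[0,0,0],[0,0,0],[0,0,0],[0,0,0],[0,0,0]]}}

```text
clock: 27.95
position: [0.5938, 0.0136, 0.1325]
ee_rot: [0.15, -0.691, 0.692, -0.147]
ft_force: [0.9, 0.3, -1.1]
gripper_width: 0.647
```

```bash
python3 go.py .5948 .0168 .117
```

```text
t 27.95 pos [0.5938 0.0136 0.1325] travel(tool) [-0.0908  0.6214 -0.1012] rot [-0.01   -0.      0.0463] yaw -65.78736216893796 tilt 0.2842449745746578 after-rot travel [-0.0878  0.6219 -0.1006] f [ 0.8824  0.3373 -1.1487] w 0.6471105368057513 j7 -1.3418257142170633
```

Request:
{"op": "servo_tool", "data": {"hand": [55,55,55], "travel": [[-0.09,0.2,-0.1],[0,0,0],[0,0,0]], "rotation": [[0,0,0.05],[0,0,0],[0,0,0]]}}

```text
clock: 28.32
position: [0.5954, 0.0168, 0.128]
ee_rot: [0.147, -0.691, 0.692, -0.149]
ft_force: [-0.3, 0.3, -1.1]
gripper_width: 0.643
```

```bash
python3 go.py .5948 .0168 .117;python3 snap.py top t1; python3 snap.py side s11;python3 - <<'E'
from h import *
for n in("side","top"):
    im=cv2.imread({"side":"pics/s11.png","top":"pics/t1.png"}[n])[:,:,::-1].copy()
    x,y=(290,170) if n=="side" else (255,165)
    cv2.imwrite(f"pics/x_{n}.png",cv2.resize(im[y:y+70,x:x+70,::-1],(400,400),interpolation=cv2.INTER_CUBIC))
    H=hsv(im);print(n,blobs((H[...,0]>105)&(H[...,0]<125)&(H[...,1]>130),30))
cv2.imwrite("pics/x.png",np.hstack([cv2.imread("pics/x_side.png"),cv2.imread("pics/x_top.png")]))
E
```

```text
t 28.325 pos [0.5954 0.0168 0.128 ] travel(tool) [ 0.0235  0.4385 -0.0088] rot [-0.016   0.     -0.0202] yaw -65.80832403320242 tilt 0.15447915713388088 after-rot travel [ 0.0226  0.4386 -0.0081] f [-0.2532  0.2757 -1.055 ] w 0.6431919591216093 j7 -1.3477243609916636
28.325 [0.5954 0.0168 0.128 ] [ 0.1473 -0.691   0.6918 -0.149 ] [ 0.0892  0.4045 -0.2419  1.7778  0.1157  0.9706 -1.3477] [-0.2532  0.2757 -1.055 ] 0.6431919591216093
28.375 [0.5953 0.0169 0.1279] [ 0.1474 -0.691   0.6918 -0.149 ] [ 0.0892  0.4045 -0.242   1.7779  0.1156  0.9706 -1.3477] [ 0.3997 -0.3003 -1.9262] 0.6432694605675486
side [((np.float64(353.6), np.float64(174.7)), [346, 171, 16, 8, 99]), ((np.float64(431.7), np.float64(187.8)), [427, 186, 11, 5, 43]), ((np.float64(137.9), np.float64(379.6)), [127, 358, 23, 42, 363])]
top [((np.float64(39.1), np.float64(186.9)), [10, 161, 55, 55, 613]), ((np.float64(404.0), np.float64(187.9)), [392, 176, 25, 24, 457]), ((np.float64(443.7), np.float64(285.9)), [436, 278, 17, 17, 226])]
```

View pics/x.png

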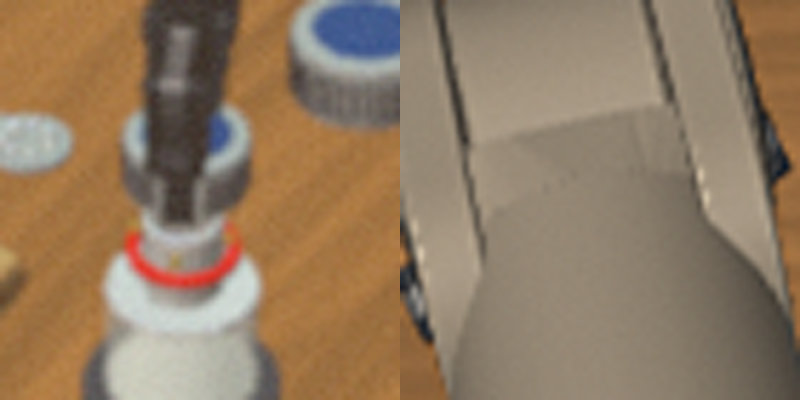

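Request:
{"op": "servo_tool", "data": {"hand": [55,55,55,55,55], "travel": [[-0.02,0.3,-0.02],[0,0.2,0],[0,0.15,0],[0,0.1,0],[0,0,0]], "rotation": [[0,0,0],[0,0,0],[0,0,0],[0,0,0],[0,0,0]]}}

```text
clock: 29.05
position: [0.5954, 0.0175, 0.1075]
ee_rot: [0.148, -0.691, 0.692, -0.149]
ft_force: [0.0, 0.2, -1.2]
gripper_width: 0.644
```

```bash
python3 go.py .5953 .0172 .1015
```

```text
t 29.05 pos [0.5954 0.0175 0.1075] travel(tool) [0.0094 0.2418 0.0068] rot [-0.0134  0.     -0.0135] yaw -65.8119748208269 tilt 0.11411323351889761 after-rot travel [0.0091 0.2418 0.0072] f [ 0.0158  0.2028 -1.2139] w 0.6441585424669048 j7 -1.3555372877923282
```

Request:
{"op": "servo_tool", "data": {"hand": [55,55,55,55], "travel": [[0,0.12,0],[0,0.12,0],[0,0.1,0],[0,0,0]], "rotation": [[0,0,0],[0,0,0],[0,0,0],[0,0,0]]}}

```text
clock: 29.55
position: [0.5961, 0.0175, 0.1015]
ee_rot: [0.147, -0.691, 0.692, -0.149]
ft_force: [0.4, -0.4, -0.7]
gripper_width: 0.646
```

```bash
python3 go.py .5953 .0172 .1015
```

```text
t 29.55 pos [0.5961 0.0175 0.1015] travel(tool) [ 0.0333 -0.0001 -0.0018] rot [-0.0206  0.     -0.0221] yaw -65.84017022111985 tilt 0.1813391533545899 after-rot travel [ 0.0333  0.     -0.0018] f [ 0.3538 -0.3835 -0.7185] w 0.6456990399713627 j7 -1.3586250109828535
```

Request:
{"op": "servo_tool", "data": {"hand": [55,55], "travel": [[0,0.15,0],[0,0.1,0]], "rotation": [[0,0,0],[0,0,0]]}}

```text
clock: 29.8
position: [0.5966, 0.0176, 0.1009]
ee_rot: [0.147, -0.691, 0.692, -0.149]
ft_force: [-7.1, -0.5, 15.5]
gripper_width: 0.644
```

```bash
python3 go.py .5953 .0172 .1015
```

```text
t 29.8 pos [0.5966 0.0176 0.1009] travel(tool) [ 0.0531 -0.0255 -0.0072] rot [-0.0312  0.     -0.0217] yaw -65.8717066686062 tilt 0.22824160733516702 after-rot travel [ 0.0532 -0.0253 -0.0073] f [-7.0871 -0.5437 15.5353] w 0.644353738229113 j7 -1.3607188023022312
```

On the pins (z stalls at 0.101 with 15 N). Correct the small sideways load and turn.

Request:
{"op": "servo_tool", "data": {"hand": [55,55,55,55,55,55], "travel": [[0.04,0.05,0],[0,0.08,0],[0,0.08,0],[0,0.08,0],[0,0.08,0],[0,0.08,0]], "rotation": [[0,-0.7,0],[0,-0.7,0],[0,-0.7,0],[0,-0.7,0],[0,-0.7,0],[0,-0.7,0]]}}

```text
clock: 30.55
position: [0.5969, 0.0188, 0.101]
ee_rot: [0.296, -0.64, 0.643, -0.299]
ft_force: [-3.7, -1.2, 12.0]
gripper_width: 0.64
```

```bash
python3 go.py .5953 .0172 .1015
```

```text
t 30.55 pos [0.5969 0.0188 0.101 ] travel(tool) [ 0.0892 -0.0195 -0.0072] rot [-0.0517  0.0001 -0.0263] yaw -40.27446738171484 tilt 0.34805422551259024 after-rot travel [ 0.0892 -0.0192 -0.0073] f [-3.6529 -1.2011 11.9796] w 0.6397955894736091 j7 -0.9592317737132067
```

Request:
{"op": "servo_tool", "data": {"hand": [55,55,55,55,55,55], "travel": [[0.06,0.07,0],[0,0.08,0],[0,0.08,0],[0.03,0.08,0],[0,0.08,0],[0,0.08,0]], "rotation": [[-0.04,-0.7,-0.02],[0,-0.7,0],[0,-0.7,0],[0,-0.7,0],[0,-0.7,0],[0,-0.7,0]]}}

```text
clock: 31.3
position: [0.5964, 0.0176, 0.0988]
ee_rot: [0.432, -0.558, 0.56, -0.433]
ft_force: [1.9, -1.4, -1.4]
gripper_width: 0.638
```

```bash
python3 go.py .5953 .0172 .1015
```

```text
t 31.3 pos [0.5964 0.0176 0.0988] travel(tool) [ 0.0265 -0.1074 -0.0386] rot [-0.0324 -0.      0.007 ] yaw -14.569022200851679 tilt 0.19892751469928605 after-rot travel [ 0.0265 -0.1073 -0.039 ] f [ 1.9241 -1.4371 -1.4239] w 0.6384101275883537 j7 -0.554045036912395
```

It has started dropping (z 0.0988, no upward force). Stop turning and press down.

Request:
{"op": "servo_tool", "data": {"hand": [55,55,55,55], "travel": [[0,0.1,0],[0,0.1,0],[0,0.1,0],[0,0,0]], "rotation": [[0,0,0],[0,0,0],[0,0,0],[0,0,0]]}}

```text
clock: 31.8
position: [0.5966, 0.017, 0.0908]
ee_rot: [0.431, -0.559, 0.561, -0.432]
ft_force: [-1.2, -1.9, 3.5]
gripper_width: 0.643
```

```bash
python3 go.py .5953 .0172 .087
```

```text
t 31.8 pos [0.5966 0.017  0.0908] travel(tool) [ 0.0065  0.1528 -0.0543] rot [-0.0329 -0.      0.0106] yaw -14.766806536226897 tilt 0.20765892784131784 after-rot travel [ 0.0067  0.153  -0.0537] f [-1.2183 -1.9334  3.4565] w 0.6432140132810467 j7 -0.5611221443967077
```

Request:
{"op": "servo_tool", "data": {"hand": [55,55,55,55,55], "travel": [[0,0.12,-0.03],[0,0.15,0],[0,0.15,0],[0,0.15,0],[0,0.15,0]], "rotation": [[0,0,0],[0,0,0],[0,0,0],[0,0,0],[0,0,0]]}}

```text
clock: 32.42
position: [0.5967, 0.0169, 0.0868]
ee_rot: [0.432, -0.558, 0.563, -0.43]
ft_force: [-9.8, -3.0, 23.9]
gripper_width: 0.642
```

```bash
python3 go.py .5953 .0172 .0865
```

```text
t 32.425 pos [0.5967 0.0169 0.0868] travel(tool) [ 0.0035  0.0128 -0.0563] rot [-0.0481 -0.0002  0.0689] yaw -14.8669470689722 tilt 0.504250388571693 after-rot travel [ 0.0036  0.013  -0.0562] f [-9.7566 -3.0113 23.9338] w 0.6416890408202555 j7 -0.5719658595967205
```

Request:
{"op": "servo_tool", "data": {"hand": [55,55,55], "travel": [[0,0.18,-0.03],[0,0.18,-0.03],[0,0.18,-0.03]], "rotation": [[0,0,0],[0,0,0],[0,0,0]]}}

```text
clock: 32.8
position: [0.5968, 0.0168, 0.0869]
ee_rot: [0.432, -0.555, 0.566, -0.43]
ft_force: [-8.5, -2.3, 27.7]
gripper_width: 0.641
```

```bash
python3 go.py .5953 .0172 .0865;python3 snap.py wrist w12; python3 snap.py side s12; python3 snap.py side s13;python3 - <<'E'
import cv2,numpy as np
a=cv2.imread("pics/s12.png")[170:270,280:380];b=cv2.imread("pics/s12.png")[240:330,240:330]
cv2.imwrite("pics/x2.png",np.hstack([cv2.resize(a,(400,400),interpolation=2),cv2.resize(b,(400,400),interpolation=2)]))
E
```

```text
t 32.8 pos [0.5968 0.0168 0.0869] travel(tool) [ 0.0005  0.0138 -0.0614] rot [-0.1023 -0.0006  0.1105] yaw -14.94484934446154 tilt 0.9035057126585146 after-rot travel [ 0.0007  0.0144 -0.0612] f [-8.5496 -2.2697 27.6558] w 0.6405806018100292 j7 -0.580187242062573
32.8 [0.5968 0.0168 0.0869] [ 0.4316 -0.5553  0.5663 -0.4298] [ 0.2163  0.4723 -0.4188  1.8061  0.2557  0.9098 -0.5802] [-8.5496 -2.2697 27.6558] 0.6405806018100292
32.85 [0.5968 0.0169 0.0869] [ 0.4317 -0.5552  0.5663 -0.4298] [ 0.2162  0.4723 -0.4188  1.8062  0.2559  0.9097 -0.5803] [-9.1878 -3.8345 26.8565] 0.6409923762607862
32.9 [0.5968 0.0169 0.0868] [ 0.4316 -0.5553  0.5663 -0.4298] [ 0.2162  0.4723 -0.4188  1.8061  0.2557  0.9097 -0.5802] [-8.5742 -2.1201 26.7057] 0.64624762338167
```

View pics/x2.png

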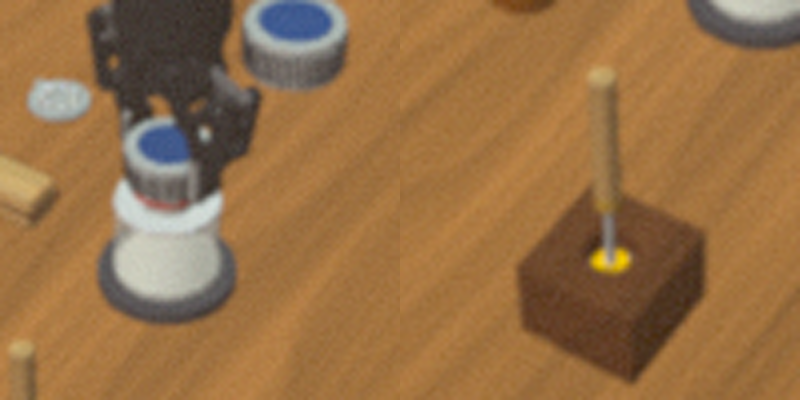

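View pics/w12.png

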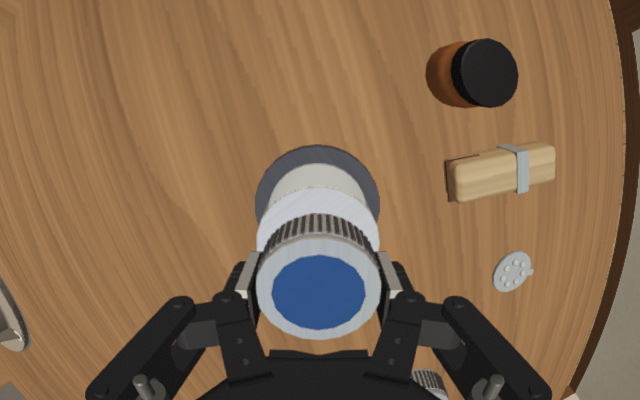

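Collar is fully seated: its top face is at the same wrist pixels (318,292), so it did not slip. It has travelled 14.2 mm of the 14.5 mm, with 27 N push, and the brush is upright. Handing in while holding.

```bash
python3 -c "
from bench import r
s=r.sense();print(s['clock'],s['position'],s['ft_force'])
print(r.close_job())"
```

```text
32.95 [0.59677948 0.01682758 0.08683999] [-8.06646345 -3.14090363 26.81414975]
the job is handed in; nothing more can be done
None
```

I ran the brush down, up and down again inside the barrel, stood it back in its stand and let it go. I then set the collar on the neck and turned it about 50° until it dropped over the pins. I pushed it home and handed the job in at 33 s, still holding it down; no verdict came back.

Last checks:
- **Brush strokes:** the brush end reached about 20 mm above the table on both down strokes (the barrel floor is at 17 mm). On the up stroke it rose to about 89 mm, below the 112 mm rim. These heights come from the tool pose, and the brush did not slip in the grip.
- **Brush in stand:** the last side picture shows it upright with its head in the hole.
- **Collar:** it dropped about 10 mm to the seal and travelled 14.2 mm in all, against 14.5 mm expected. It then stopped against about 27 N and did not slip in the grip.
- **Off target:** about 8 N of sideways force and just under 1° of tool tilt remained. I took this as contact with the neck and within the limits. I did not measure the collar's final centring directly.
- **Measurement disagreements:** two estimates of where the collar sat in the grip differed by about 2 mm. The rim estimates differed by 2 to 3 mm at first, and by about 1 mm in the closer views.
- **Jar, medallion and clamp:** the arm was not brought near them, and the last wrist picture shows all three standing undisturbed. I did not re-measure their positions.

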